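# Line up the finishing supplies by height

### The arm

A 6-joint arm with a two-finger parallel gripper is mounted at the origin on a cart in front of the work surface, level with it; the furniture and walls round the work are solid. World frame = base frame: x ahead of the robot, y to its left, z up, the work surface at z = 0. Lengths are in m, angles in rad, forces in N, time in s.
With the tool pointing down it reaches from about 0.375 to 0.9 m from the base axis. Payload 3.1 kg.
Tool frame: the origin (TCP) lies at the very end of the fingers, on their centre line; the grasp point (between the pads) lies 19 mm behind it; z points along the fingers, y is the line along which they close (so a half turn about z gives the same grasp; the last joint's range is limited). The gripper opens to 87 mm and grips with 3 to 60 N. Pads are 19 mm wide; open, the fingers measure 117 mm over their backs; the gripper's body (75 mm by 190 mm) begins 51 mm behind the grasp point.
Start: joints at [1.087, 0.527, 1.433, -0, 1.181, -0.178], TCP at [0.188, 0.596, 0.223] pointing down, gripper open.
Joint ranges: [-3.08, 3.08], [-0.75, 2.2], [0.22, 2.44], [-1.43, 4.57], [0, 2.65], [-2.85, 2.85]. Speed limits (rad/s): [2.79, 2.79, 3.14, 3.14, 3.14, 3.14].

### API

Orientations are given as a 3x3 rotation matrix whose columns are the frame's x, y, z axes.
In Python, from rig import bot gives the robot as it stands.
- The arm moves only by the tool play_rows, never from a script. Its argument "steps" is a list of rows, each an object with "rot": the turn, a rotation vector about the world's x, y, z in degrees, a list of three; "xyz": the shift along the world's x, y, z in mm, a list of three; "jaw": the gripper command: -1 is shut, 1 is fully open, values between are in proportion. In form: [{"rot": [wx, wy, wz], "xyz": [tx, ty, tz], "jaw": jaw}, ...]. A call has 1 to 8 rows; each row is the pose to reach, as a shift and turn from the pose commanded when the call began; what a row does not reach only later rows make up. A row lasts 1/8 s, in which the tool goes at most 62.5 mm and 10.7 degrees, less where a joint would pass 70% of its speed; a pose out of reach is approached as far as the arm can. A call with a gripper value outside its range is refused whole. The fingers move at their own pace and stop on an object; "squeeze" is the grip in N (left out, the last holds). Time passes only in rows, so rows that repeat a pose let the fingers close. It gives the time, the measured TCP pose, the force, the opening and the grip force at its end, in the units of the state.
- bot.get_obs(): the state, without advancing time (a new reading comes with each control period).
- bot.camera(name): name is "scene" or "top" or "wrist"; returns a dict with "image" (480x640x3 uint8, red, green, blue), "fovy" (degrees; the focal length in pixels is half the picture's height over the tangent of half this angle, whatever the lens; pixels are square), "cx", "cy" (the principal point, pixels), "dist_coeffs" ([k1, k2, p1, p2, k3] as OpenCV has them; the pictures are not rectified), "extrinsics" (4x4, takes a point from world to camera coordinates); the wrist camera has in their place "mount" (4x4, takes a point from camera to tool coordinates, whose origin is the TCP and whose axes are the flange's). Camera axes: x right, y down, z forward; pixel columns grow to the right and rows downward; lengths in m; the calibration is good to about 2 mm. A picture is of the moment at which its call begins: read the wrist's pose just before it. There is no depth.
- bot.job_done(): hands the job in; it is judged then, once.
The state is a dict: "time": time; "joint_pos": joint angles; "joint_vel": joint speeds; "effort": joint torques, N m; "ee_pos": TCP position; "eef_rot": TCP orientation; "contact_force": force on the tool from outside, world axes, zero at the start; "moment": the same for the moment, N m; "opening": opening from 0.0 (shut) to 1.0 (fully open); "grip_force": force on a finger pad.
Only numpy, scipy, OpenCV 4.12 (cv2) and the standard library are available. Lean on these libraries where they do the work, as an engineer would, in place of code of your own. Each camera call takes 0.05 s, during which the arm holds its last target. There are 200 camera calls.

### The job

Take the four containers that stand on the near part of the green cutting mat (not the similar ones along the back of the bench) and line them up on the wooden rack in order of height, one in the middle of each cork mat: the tallest on the mat next to the rack's tall end piece, then stepping down to the shortest next to the low end piece. Keep each container upright all the time, and leave all four standing free on their mats.

Things in the scene. Friction and masses are not known exactly. Their poses are not given: they have to be found in the camera images.
- metal_bottle_center (a point): tallest: round silver bottle with a black wrap, 175 mm tall, body 51 mm across; the point is its centre, half-way up (87.5 mm above its underside), z up. White screw cap 28 mm across, fixed tight, takes up the top 17 mm; it may be lifted by the cap. About 0.24 kg
- solvent_tin_center (a point): second tallest: oblong white, yellow and black tin, 149 mm tall, 44 mm (its x) by 84 mm (its y), body up to 128 mm; the point is its centre, half-way up (74.5 mm above its underside), z up. White cap 32 mm across in the middle of its top takes up the top 17 mm, is fixed tight, and the tin may be lifted by it. About 0.62 kg
- spray_bottle_center (a point): third tallest: small round black bottle with a white pump, 129 mm tall; body 37 mm across up to about 75 mm, then a shoulder to 94 mm, collar 21 mm across from 94 to 109 mm and pump head 17 mm across from 109 to 129 mm above its underside; collar and head are fixed and it may be lifted by the collar. The point is its centre, half-way up (64.5 mm above its underside), z up. About 0.09 kg
- white_jar_center (a point): shortest: round white plastic jar, 54 mm tall, 58 mm across, lid fixed; the point is its centre, half-way up (27 mm above its underside), z up. About 0.11 kg
- place_1: rightmost mat: one of four fixed cork mats in a row on the rack (1 to 4 from right, -y, to left, +y), 80 mm deep, 90 mm along the row, 3 mm thick; origin at the centre of its underside, so its top is 3 mm above it. Spaced about 105 mm. The rack board under them is 136 x 500 mm, its top 12 mm above the bench
- place_2: second mat from the right, identical with place_1; origin at the centre of its underside, top 3 mm above it
- place_3: third mat from the right, identical with place_1; origin at the centre of its underside, top 3 mm above it
- place_4: leftmost mat, identical with place_1; origin at the centre of its underside, top 3 mm above it
- tall_end: fixed tall end piece of the rack: brown wooden upright with a rounded top, 90 mm deep, 18 mm thick, 130 mm tall; origin at the centre of its underside. It stands at one end of the row of mats, about 75 mm beyond the centre of the last mat; which end differs from start to start
- low_end: fixed low end piece at the other end of the row: wooden batten 90 mm deep, 18 mm thick, 22 mm high; origin at the centre of its underside. A batten along the rack's back edge, 52 mm behind the mats' centre line, rises 18 mm above the board
Things that resemble listed ones, but are neither listed nor needed, are in the scene too. Leave any yellow look-alike of the part that bears spray_bottle_center alone. What is shaped like the part that bears white_jar_center but yellow is not meant.

How it is judged:
At the end, for the whole second after the job is handed in: From the tall end piece to the low one: metal bottle, solvent tin, spray bottle, white jar, each with its centre within 15 mm (horizontally) of the centre of its own cork mat, standing on the mat upright within 0.1 rad, released and at rest (((horizontal distance between tall_end and place_4 below 0.15 m and horizontal distance between metal_bottle_center and place_4 below 0.015 m and z of metal_bottle_center in the frame of place_4 below 0.0965 m and horizontal distance between solvent_tin_center and place_3 below 0.015 m and z of solvent_tin_center in the frame of place_3 below 0.0835 m and horizontal distance between spray_bottle_center and place_2 below 0.015 m and z of spray_bottle_center in the frame of place_2 below 0.0735 m and horizontal distance between white_jar_center and place_1 below 0.015 m and z of white_jar_center in the frame of place_1 below 0.036 m) or (horizontal distance between tall_end and place_1 below 0.15 m and horizontal distance between metal_bottle_center and place_1 below 0.015 m and z of metal_bottle_center in the frame of place_1 below 0.0965 m and horizontal distance between solvent_tin_center and place_2 below 0.015 m and z of solvent_tin_center in the frame of place_2 below 0.0835 m and horizontal distance between spray_bottle_center and place_3 below 0.015 m and z of spray_bottle_center in the frame of place_3 below 0.0735 m and horizontal distance between white_jar_center and place_4 below 0.015 m and z of white_jar_center in the frame of place_4 below 0.036 m)) and angle between each of metal_bottle_center, solvent_tin_center, spray_bottle_center, white_jar_center's own z axis and vertical below 0.1 rad and linear speed of each of metal_bottle, solvent_tin, spray_bottle, white_jar below 0.02 m/s); the robot touches nothing.
It fails at once if a container is tipped by more than 0.6 rad (angle between any of metal_bottle_center, solvent_tin_center, spray_bottle_center, white_jar_center's own z axis and vertical above 0.6 rad).
It also fails if it takes over 122 s, if anything falls off the work surface, if the arm or the gripper's body presses on something with over 40 N, if the wrist force passes 120 N, or if a joint passes its speed limit or range.

## Working session

There is one attempt and no reset: what is moved stays moved. The work goes in short steps, Python scripts to look and compute and a tool call to move; the robot and the scene stay as the last step left them, time stands still between calls to the robot, and variables do not carry over. Pictures are saved under pics/ and viewed, at most 14 in all, crops included, and the job is handed in when it is done.

Besides the shell and the picture viewer there is one more tool, called after "Emit:" by a JSON object that holds its "api" and its "payload". play_rows: Moves the arm, as the interface text tells. Its arguments: {"type":"object","properties":{"steps":{"type":"array","items":{"type":"object","properties":{"rot":{"type":"array","items":{"type":"number"}},"xyz":{"type":"array","items":{"type":"number"}},"jaw":{"type":"number"}}}},"squeeze":{"type":"number"}},"required":["steps"]}

```bash
mkdir -p pics
cat > h.py <<'E'
import numpy as np, cv2
from rig import bot
def cam(name,save=None):
    o=bot.get_obs(); c=bot.camera(name); im=c["image"]
    if save: cv2.imwrite(f"pics/{save}.png",im[:,:,::-1])
    f=240/np.tan(np.radians(c["fovy"])/2)
    K=np.array([[f,0,c["cx"]],[0,f,c["cy"]],[0,0,1]])
    if "mount" in c and name=="wrist":
        T=np.eye(4);T[:3,:3]=o["eef_rot"];T[:3,3]=o["ee_pos"]
        E=np.linalg.inv(T@np.array(c["mount"]))
    else: E=np.array(c["extrinsics"])
    return dict(im=im,K=K,d=np.array(c["dist_coeffs"],float),E=E)
def ray(c,uv,z):
    p=cv2.undistortPoints(np.array(uv,float).reshape(-1,1,2),c["K"],c["d"]).reshape(-1,2)
    R=c["E"][:3,:3];t=c["E"][:3,3];o=-R.T@t
    d=np.c_[p,np.ones(len(p))]@R
    return o+d*((z-o[2])/d[:,2])[:,None]
def proj(c,P):
    return cv2.projectPoints(np.array(P,float).reshape(-1,1,3),cv2.Rodrigues(c["E"][:3,:3])[0],c["E"][:3,3],c["K"],c["d"])[0].reshape(-1,2)
E
python3 - <<'E'
from h import *
for n in("scene","top","wrist"):
    c=cam(n,n+"0");print(n,(-c["E"][:3,:3].T@c["E"][:3,3]).round(3),c["K"][0,0].round(1),c["d"])
o=bot.get_obs();print(o)
E
```

```text
scene [ 0.086 -0.737  0.701] 491.6 [-0.04628059  0.          0.          0.          0.        ]
top [-0.302 -0.329  1.202] 557.3 [-0.01369475  0.          0.          0.          0.        ]
wrist [0.123 0.615 0.382] 337.6 [0.00258675 0.         0.         0.         0.        ]
{'time': 0.15, 'joint_pos': array([ 1.08652506e+00,  5.28247688e-01,  1.43360384e+00, -8.27980174e-06,
        1.18139953e+00, -1.78506614e-01]), 'joint_vel': array([-0.00103328, -0.00014712, -0.00343504, -0.00154808, -0.00073744,
       -0.00050566]), 'effort': array([ 4.59902421e-04, -4.40430808e+01, -1.76842242e+01,  6.33496488e-02,
        5.51836356e-02, -9.31151408e-05]), 'ee_pos': array([0.18785253, 0.59551455, 0.22180078]), 'eef_rot': array([[-9.53617893e-01,  3.01018818e-01, -7.65317399e-04],
       [ 3.01019655e-01,  9.53616801e-01, -1.47128558e-03],
       [ 2.86934884e-04, -1.63341983e-03, -9.99998625e-01]]), 'contact_force': array([ 0.02271887, -0.49456875,  0.69572427]), 'moment': array([-0.03268779, -0.05907341,  0.01839888]), 'grip_force': 0.0, 'opening': 1.002425833625826}
```

View pics/scene0.png

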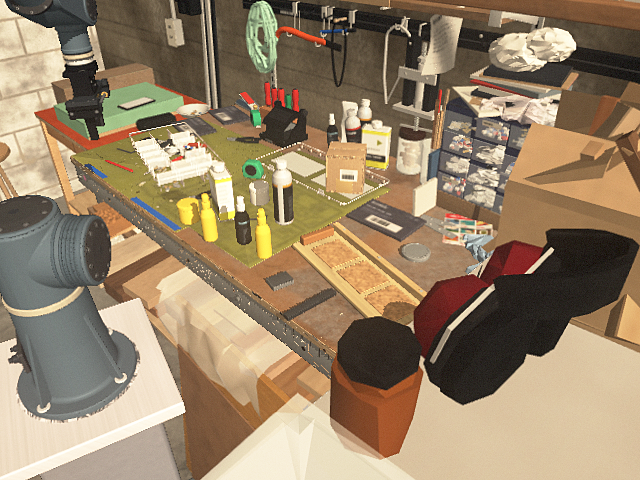

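View pics/top0.png

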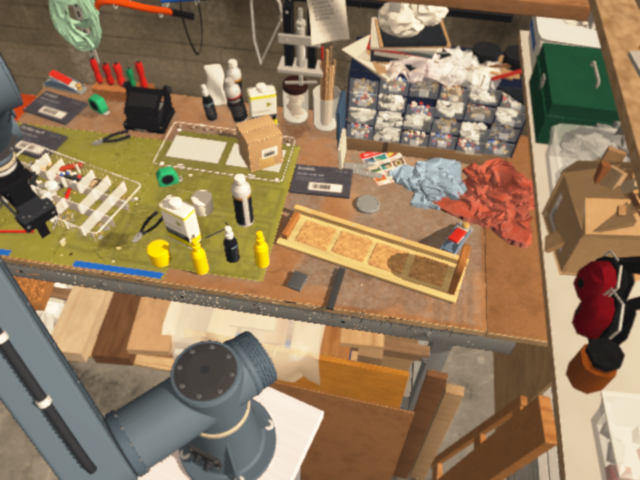

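The two pictures show these candidates:

| Item | Candidate pixel | Look-alike to avoid |
|---|---|---|
| Metal bottle | top (243,200) | back one at top (235,85) |
| Tin | top (181,217) | back one at top (262,98) |
| Spray bottle, black | top (231,244) | yellow ones at (200,255) and (262,250); black one at the back (209,100) |
| White jar | top (202,203) | yellow jar at (160,253), disc at (368,204) |
| Rack | runs (280,230) to (465,290) | none |

I'll check these in one close crop.

Run:
```python
import cv2
a=cv2.imread("pics/top0.png")
cv2.imwrite("pics/crop0.png",cv2.resize(a[160:310,130:290],(640,600),interpolation=cv2.INTER_CUBIC))
cv2.imwrite("pics/crop1.png",cv2.resize(a[190:310,270:480],(798,456),interpolation=cv2.INTER_CUBIC))
```

```text
(no output)
```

View pics/crop0.png

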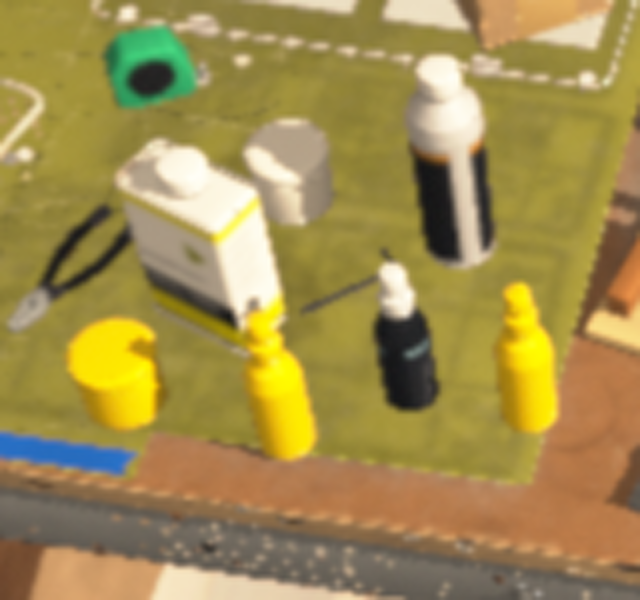

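View pics/crop1.png

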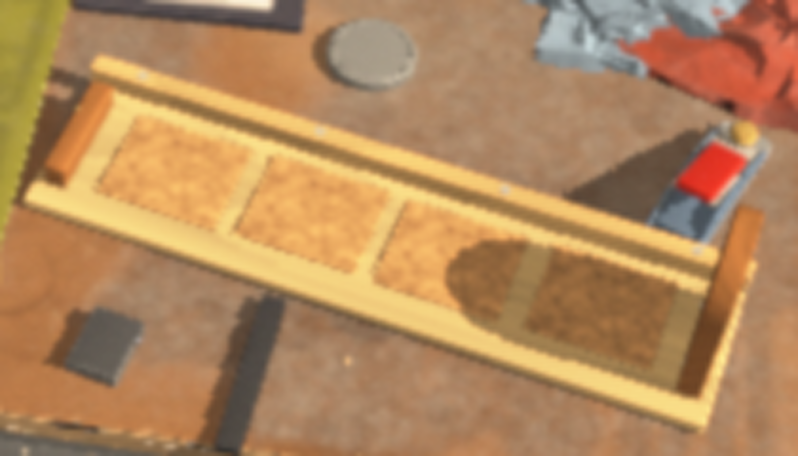

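The crops confirm the choice:
- White jar (grey in shade) at crop0 (287,170).
- Tin cap at (184,165).
- Metal bottle cap at (438,75).
- Black spray head at (393,275).
- The tall end is at the right of the rack, casting the shadow, so it is beside place_1.

Run:
```python
from h import *
c=cam("top")
def c0(x,y,z): return ray(c,[130+x/4-.4,160+y/4-.4],z)[0].round(3)
def c1(x,y,z): return ray(c,[270+x/3.8-.4,190+y/3.8-.4],z)[0].round(3)
print("metal",c0(438,70,.175),"base",c0(460,245,0.0))
print("jar",c0(287,147,.054))
print("tincap",c0(184,160,.149)); print("tin body",c0(120,180,.128),c0(157,140,.128),c0(270,195,.128),c0(215,242,.128))
print("spray",c0(393,270,.129),"base",c0(408,395,0))
print("yellows",c0(260,315,.129),c0(517,290,.129),c0(112,345,.054))
for n,q in dict(m4=[(135,115),(253,152),(220,228),(97,188)],m3=[(270,155),(392,193),(357,272),(233,232)],m2=[(407,200),(540,245),(375,285),(500,330)]).items():
    P=np.array([c1(x,y,.015) for x,y in q]);print(n,P.mean(0).round(3),P[:,:2].tolist())
print("board",c1(28,190,.012),c1(705,430,.012),c1(97,60,.03),c1(718,255,.03))
```

```text
metal [0.564 0.273 0.175] base [0.565 0.275 0.   ]
jar [0.553 0.402 0.054]
tincap [0.444 0.396 0.149]
tin body [0.426 0.438 0.128] [0.467 0.436 0.128] [0.457 0.343 0.128] [0.408 0.352 0.128]
spray [0.435 0.238 0.129] base [0.433 0.241 0.   ]
yellows [0.368 0.294 0.129] [0.454 0.16  0.129] [0.352 0.411 0.054]
m4 [0.595 0.066 0.015] [[0.63, 0.115], [0.635, 0.022], [0.56, 0.015], [0.555, 0.11]]
m3 [ 0.602 -0.04   0.015] [[0.638, 0.009], [0.642, -0.084], [0.565, -0.088], [0.561, 0.005]]
m2 [ 0.601 -0.148  0.015] [[0.641, -0.096], [0.643, -0.196], [0.56, -0.103], [0.561, -0.195]]
board [0.535 0.155 0.012] [ 0.545 -0.346  0.012] [0.655 0.159 0.03 ] [ 0.676 -0.313  0.03 ]
```

View pics/wrist0.png

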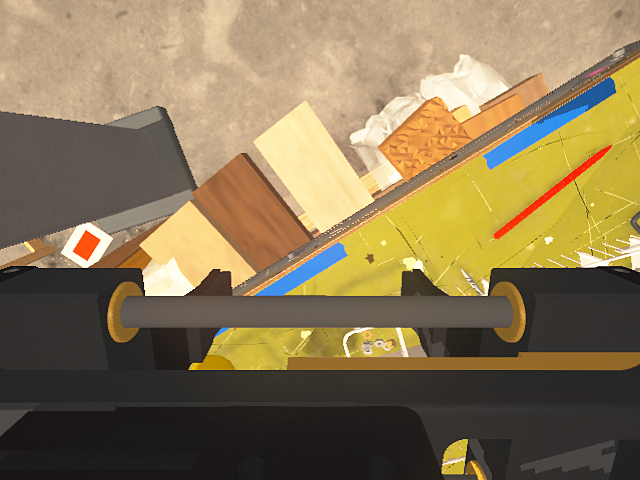

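Measurements agree: top and base rays for the bottle and the spray match within about 3 mm, and the mats are about 105 mm apart. I'll start with the metal bottle, gripping its cap with the jaws closing along x.

Emit:
{"api": "play_rows", "payload": {"steps": [{"xyz": [30,-25,20],"rot": [0,0,-9],"jaw": 1},{"xyz": [80,-70,40],"rot": [0,0,-18],"jaw": 1},{"xyz": [130,-110,50],"rot": [0,0,-27],"jaw": 1},{"xyz": [180,-155,50],"rot": [0,0,-36],"jaw": 1},{"xyz": [230,-200,50],"rot": [0,0,-45],"jaw": 1},{"xyz": [280,-240,50],"rot": [0,0,-54],"jaw": 1},{"xyz": [330,-285,50],"rot": [0,0,-63],"jaw": 1},{"xyz": [376,-322,50],"rot": [0,0,-72.5],"jaw": 1}], "squeeze": 25}}

```text
time: 1.2
ee_pos: [0.5483, 0.2865, 0.2724]
eef_rot: [[0.006, 1.0, -0.0], [1.0, -0.006, 0.0], [0.0, -0.0, -1.0]]
contact_force: [-0.0, 0.8, 0.6]
opening: 0.999
grip_force: 0.0
```

Emit:
{"api": "play_rows", "payload": {"steps": [{"xyz": [0,0,0],"rot": [0,0,0],"jaw": 1},{"xyz": [0,0,0],"rot": [0,0,0],"jaw": 1},{"xyz": [0,0,0],"rot": [0,0,0],"jaw": 1}]}}

```text
time: 1.58
ee_pos: [0.5457, 0.2891, 0.2725]
eef_rot: [[-0.002, 1.0, -0.001], [1.0, 0.002, 0.0], [0.0, -0.001, -1.0]]
contact_force: [-0.3, -0.4, 0.2]
opening: 0.998
grip_force: 0.0
```

Run:
```python
from h import *
cam("wrist","w1");c=cam("top","t1")
o=bot.get_obs();print(o["ee_pos"],o["eef_rot"].round(3),o["joint_pos"].round(3))
a=cv2.imread("pics/scene0.png")
cs=cam("scene","s1")
for P in [(.564,.273,.175),(.435,.239,.129),(.553,.402,.054),(.444,.396,.149)]: print(proj(cs,P))
a=cv2.imread("pics/s1.png");cv2.imwrite("pics/s1c.png",cv2.resize(a[110:270,170:350],(720,600*16//15*0+640-40),interpolation=cv2.INTER_CUBIC))
```

```text
[0.54584777 0.28926051 0.27263723] [[-0.002  1.    -0.   ]
 [ 1.     0.002  0.   ]
 [ 0.    -0.    -1.   ]] [0.307 0.467 1.393 0.    1.282 0.304]
[[280.96898957 160.28421778]]
[[239.76343957 195.35254158]]
[[258.81658831 183.57759251]]
[[219.01595924 162.27199517]]
```

View pics/w1.png

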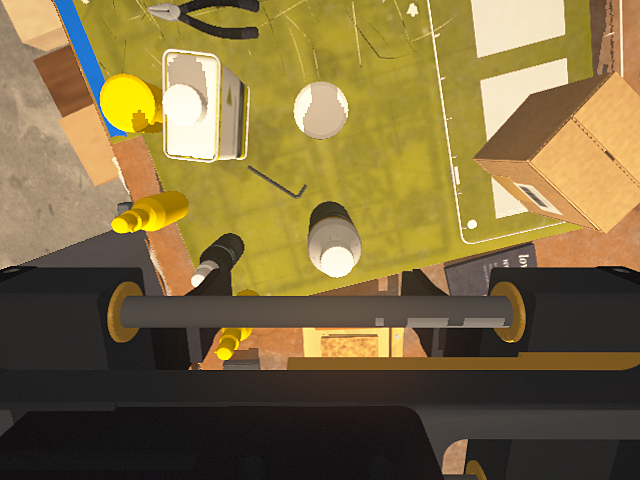

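View pics/s1.png

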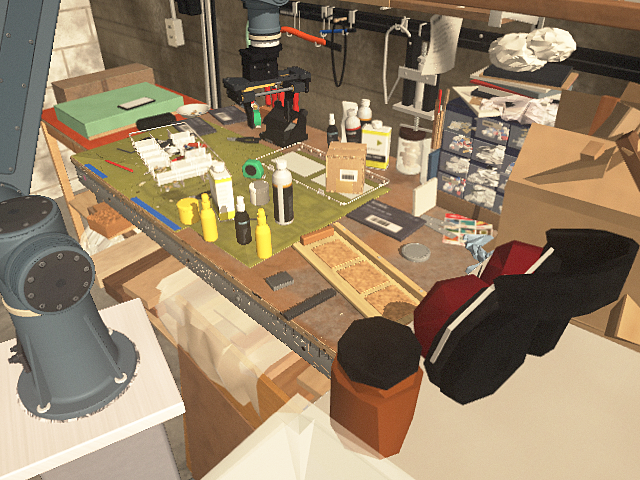

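The wrist view shows the metal cap at (337,262), the tin cap at (184,104), the jar lid at (321,110) and the tin's top corners at about (165,52), (218,52), (216,158) and (165,158). Next I'll compute positions from these.

Run:
```python
from h import *
c=cam("wrist")
for n,uv,z in [("metal",(337,261),.175),("tincap",(184,104),.149),("jar",(321,110),.054),("sprayhead",(202,275),.129)]: print(n,ray(c,uv,z)[0].round(4))
print(ray(c,[(165,52),(218,52),(216,159),(165,157)],.128).round(3))
g=cv2.cvtColor(c["im"],cv2.COLOR_RGB2HSV)
```

```text
metal [0.5621 0.2712 0.175 ]
tincap [0.4412 0.3924 0.149 ]
jar [0.5503 0.3987 0.054 ]
sprayhead [0.4362 0.2418 0.129 ]
[[0.422 0.435 0.128]
 [0.465 0.435 0.128]
 [0.457 0.35  0.128]
 [0.413 0.351 0.128]]
```

Emit:
{"api": "play_rows", "payload": {"steps": [{"xyz": [17,-17,-20],"rot": [0,0,0],"jaw": 1},{"xyz": [17,-17,-45],"rot": [0,0,0],"jaw": 1},{"xyz": [17,-17,-70],"rot": [0,0,0],"jaw": 1},{"xyz": [17,-17,-90],"rot": [0,0,0],"jaw": 1},{"xyz": [17,-17,-104],"rot": [0,0,0],"jaw": 1},{"xyz": [17,-17,-111],"rot": [0,0,0],"jaw": 1},{"xyz": [17,-17,-111],"rot": [0,0,0],"jaw": 1},{"xyz": [17,-17,-111],"rot": [0,0,0],"jaw": 1}]}}

```text
time: 2.78
ee_pos: [0.5647, 0.2712, 0.1623]
eef_rot: [[0.0, 1.0, 0.002], [1.0, -0.0, 0.0], [0.0, 0.002, -1.0]]
contact_force: [-0.0, -0.4, -0.4]
opening: 1.0
grip_force: 0.0
```

Emit:
{"api": "play_rows", "payload": {"steps": [{"xyz": [0,0,0],"rot": [0,0,0],"jaw": -1},{"xyz": [0,0,0],"rot": [0,0,0],"jaw": -1},{"xyz": [0,0,0],"rot": [0,0,0],"jaw": -1},{"xyz": [0,0,0],"rot": [0,0,0],"jaw": -1},{"xyz": [0,0,0],"rot": [0,0,0],"jaw": -1},{"xyz": [0,0,0],"rot": [0,0,0],"jaw": -1},{"xyz": [0,0,0],"rot": [0,0,0],"jaw": -1},{"xyz": [0,0,0],"rot": [0,0,0],"jaw": -1}]}}

```text
time: 3.78
ee_pos: [0.5639, 0.2711, 0.1615]
eef_rot: [[0.0, 1.0, -0.001], [1.0, -0.0, -0.0], [-0.0, -0.001, -1.0]]
contact_force: [-0.3, 1.1, -0.1]
opening: 0.315
grip_force: 25.0
```

Cap gripped (opening about 27.4 mm). Lifting it and carrying it to place_1.

Emit:
{"api": "play_rows", "payload": {"steps": [{"xyz": [0,0,8],"rot": [0,0,0],"jaw": -1},{"xyz": [0,0,22],"rot": [0,0,0],"jaw": -1},{"xyz": [0,0,40],"rot": [0,0,0],"jaw": -1},{"xyz": [0,0,58],"rot": [0,0,0],"jaw": -1},{"xyz": [0,0,70],"rot": [0,0,0],"jaw": -1},{"xyz": [0,-15,80],"rot": [0,0,0],"jaw": -1},{"xyz": [2,-40,80],"rot": [0,0,0],"jaw": -1},{"xyz": [4,-70,80],"rot": [0,0,0],"jaw": -1}]}}

```text
time: 4.78
ee_pos: [0.5678, 0.1997, 0.2417]
eef_rot: [[-0.0, 1.0, -0.0], [1.0, 0.0, -0.001], [-0.001, -0.0, -1.0]]
contact_force: [-0.3, -0.3, -2.8]
opening: 0.314
grip_force: 25.0
```

Emit:
{"api": "play_rows", "payload": {"steps": [{"xyz": [3,-35,0],"rot": [0,0,0],"jaw": -1},{"xyz": [6,-75,0],"rot": [0,0,0],"jaw": -1},{"xyz": [9,-120,0],"rot": [0,0,0],"jaw": -1},{"xyz": [12,-165,0],"rot": [0,0,0],"jaw": -1},{"xyz": [16,-210,0],"rot": [0,0,0],"jaw": -1},{"xyz": [20,-250,0],"rot": [0,0,0],"jaw": -1},{"xyz": [24,-280,0],"rot": [0,0,0],"jaw": -1},{"xyz": [26,-300,0],"rot": [0,0,0],"jaw": -1}]}}

```text
time: 5.78
ee_pos: [0.5936, -0.1013, 0.2415]
eef_rot: [[0.002, 1.0, -0.001], [1.0, -0.002, -0.0], [-0.0, -0.001, -1.0]]
contact_force: [1.1, 0.1, -2.7]
opening: 0.317
grip_force: 25.0
```

Emit:
{"api": "play_rows", "payload": {"steps": [{"xyz": [2,-20,0],"rot": [0,0,0],"jaw": -1},{"xyz": [4,-50,0],"rot": [0,0,0],"jaw": -1},{"xyz": [6,-80,0],"rot": [0,0,0],"jaw": -1},{"xyz": [8,-110,0],"rot": [0,0,0],"jaw": -1},{"xyz": [10,-130,0],"rot": [0,0,0],"jaw": -1},{"xyz": [10,-145,0],"rot": [0,0,0],"jaw": -1},{"xyz": [10,-152,0],"rot": [0,0,0],"jaw": -1},{"xyz": [10,-152,0],"rot": [0,0,0],"jaw": -1}]}}

```text
time: 6.78
ee_pos: [0.604, -0.2508, 0.2415]
eef_rot: [[0.0, 1.0, -0.0], [1.0, -0.0, 0.0], [0.0, -0.0, -1.0]]
contact_force: [-0.9, -0.7, -2.8]
opening: 0.312
grip_force: 25.0
```

Run:
```python
from h import *
o=bot.get_obs();print(o["ee_pos"],o["opening"])
c=cam("top","t2")
cv2.imwrite("pics/t2c.png",cv2.resize(c["im"][180:320,260:480,::-1],(792,504),interpolation=cv2.INTER_CUBIC))
w=cam("wrist","w2")
```

```text
[ 0.60399036 -0.2507966   0.24146898] 0.31241580403134
```

View pics/w2.png

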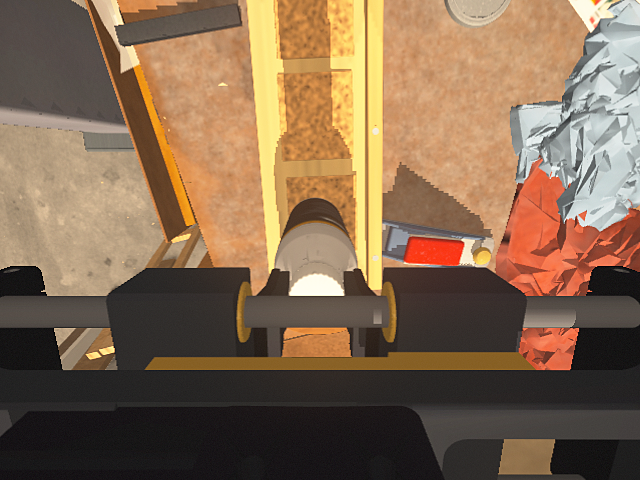

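The wrist view shows mat 2 with corners at about (281,74), (353,70), (353,158) and (277,162). Mat 1's near-left corners are at about (277,178) and (353,174).

Run:
```python
from h import *
w=cam("wrist")
P=ray(w,[(281,74),(353,70),(353,158),(277,162),(277,178),(353,174),(283,58),(355,55)],.015);print(P.round(4));print(P[:4].mean(0))
```

```text
[[ 0.5663 -0.1039  0.015 ]
 [ 0.6418 -0.1001  0.015 ]
 [ 0.6443 -0.1897  0.015 ]
 [ 0.5594 -0.1939  0.015 ]
 [ 0.5589 -0.2116  0.015 ]
 [ 0.6447 -0.2072  0.015 ]
 [ 0.5688 -0.0886  0.015 ]
 [ 0.6435 -0.0859  0.015 ]]
[ 0.60297014 -0.1468904   0.015     ]
```

View pics/t2c.png

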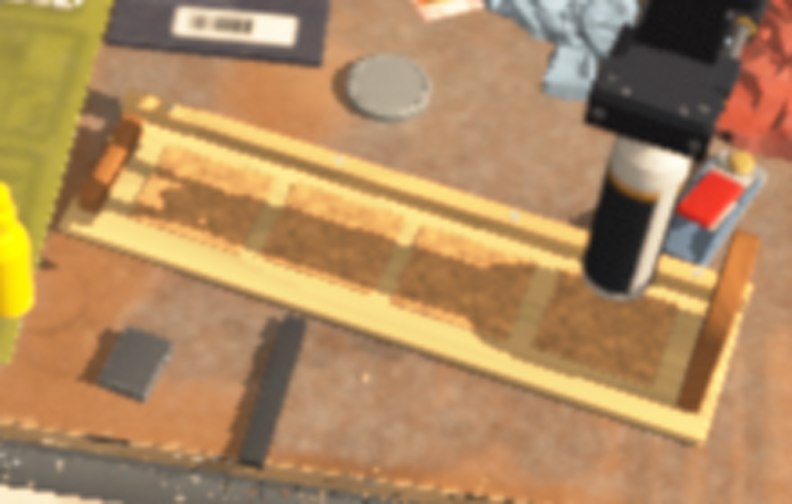

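place_1 is at about (0.604, −0.253). Lowering the bottle onto it.

Emit:
{"api": "play_rows", "payload": {"steps": [{"xyz": [0,-2,-10],"rot": [0,0,0],"jaw": -1},{"xyz": [0,-2,-25],"rot": [0,0,0],"jaw": -1},{"xyz": [0,-2,-40],"rot": [0,0,0],"jaw": -1},{"xyz": [0,-2,-52],"rot": [0,0,0],"jaw": -1},{"xyz": [0,-2,-59],"rot": [0,0,0],"jaw": -1},{"xyz": [0,-2,-63],"rot": [0,0,0],"jaw": -1},{"xyz": [0,-2,-65],"rot": [0,0,0],"jaw": -1},{"xyz": [0,-2,-65],"rot": [0,0,0],"jaw": -1}]}}

```text
time: 7.92
ee_pos: [0.6043, -0.253, 0.1768]
eef_rot: [[0.0, 1.0, 0.001], [1.0, -0.0, -0.0], [-0.0, 0.001, -1.0]]
contact_force: [-0.7, -0.4, -2.6]
opening: 0.315
grip_force: 25.0
```

Not touching yet, since the full weight is still on the tool. Creeping down.

Emit:
{"api": "play_rows", "payload": {"steps": [{"xyz": [0,0,-0.7],"rot": [0,0,0],"jaw": -1},{"xyz": [0,0,-1.2],"rot": [0,0,0],"jaw": -1},{"xyz": [0,0,-1.2],"rot": [0,0,0],"jaw": -1}]}}

```text
time: 8.3
ee_pos: [0.6041, -0.2529, 0.1755]
eef_rot: [[0.0, 1.0, 0.0], [1.0, -0.0, -0.0], [-0.0, 0.0, -1.0]]
contact_force: [0.3, 0.3, -3.1]
opening: 0.314
grip_force: 25.0
```

Emit:
{"api": "play_rows", "payload": {"steps": [{"xyz": [0,0,-0.7],"rot": [0,0,0],"jaw": -1},{"xyz": [0,0,-1.4],"rot": [0,0,0],"jaw": -1},{"xyz": [0,0,-1.4],"rot": [0,0,0],"jaw": -1}]}}

```text
time: 8.68
ee_pos: [0.6043, -0.2532, 0.1747]
eef_rot: [[0.0, 1.0, 0.001], [1.0, -0.0, -0.001], [-0.001, 0.001, -1.0]]
contact_force: [-0.7, -0.5, 1.7]
opening: 0.315
grip_force: 25.0
```

Contact. Opening and rising.

Emit:
{"api": "play_rows", "payload": {"steps": [{"xyz": [0,0,0],"rot": [0,0,0],"jaw": 0.0},{"xyz": [0,0,0],"rot": [0,0,0],"jaw": 0.5},{"xyz": [0,0,0],"rot": [0,0,0],"jaw": 1},{"xyz": [0,0,0],"rot": [0,0,0],"jaw": 1},{"xyz": [0,0,5],"rot": [0,0,0],"jaw": 1},{"xyz": [0,0,25],"rot": [0,0,0],"jaw": 1},{"xyz": [0,0,50],"rot": [0,0,0],"jaw": 1},{"xyz": [0,0,65],"rot": [0,0,0],"jaw": 1}]}}

```text
time: 9.68
ee_pos: [0.6047, -0.2533, 0.2407]
eef_rot: [[0.0, 1.0, 0.002], [1.0, -0.0, -0.001], [-0.001, 0.002, -1.0]]
contact_force: [-0.3, 0.7, 0.8]
opening: 0.99
grip_force: 0.0
```

Run:
```python
from h import *
c=cam("top","t3")
cv2.imwrite("pics/t3c.png",cv2.resize(c["im"][180:320,260:480,::-1],(792,504),interpolation=cv2.INTER_CUBIC))
o=bot.get_obs();print(o["ee_pos"],o["opening"])
```

```text
[ 0.60545306 -0.2537194   0.24256718] 0.994782957707586
```

View pics/t3c.png

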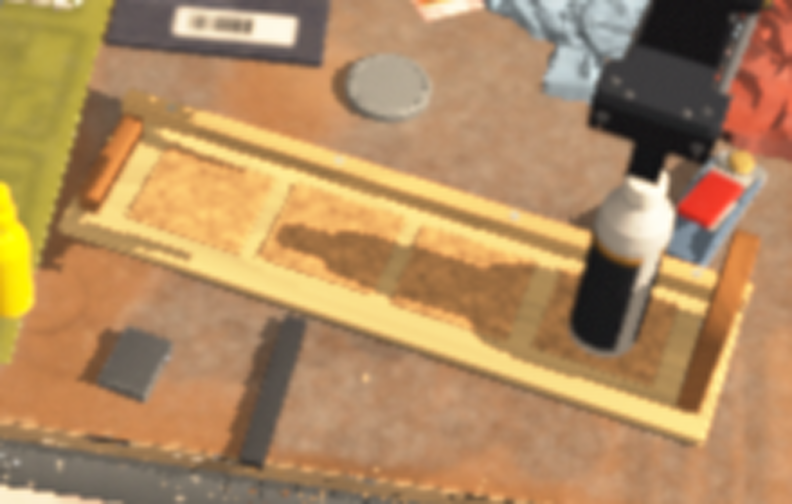

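The bottle stands centred on mat 1. Now the tin, gripped by its body across the 44 mm width.

Emit:
{"api": "play_rows", "payload": {"steps": [{"xyz": [-10,30,0],"rot": [0,0,0],"jaw": 1},{"xyz": [-23,80,0],"rot": [0,0,0],"jaw": 1},{"xyz": [-36,135,0],"rot": [0,0,0],"jaw": 1},{"xyz": [-49,190,0],"rot": [0,0,0],"jaw": 1},{"xyz": [-63,245,0],"rot": [0,0,0],"jaw": 1},{"xyz": [-77,300,0],"rot": [0,0,0],"jaw": 1},{"xyz": [-90,350,0],"rot": [0,0,0],"jaw": 1},{"xyz": [-100,390,0],"rot": [0,0,0],"jaw": 1}]}}

```text
time: 10.72
ee_pos: [0.5029, 0.139, 0.2387]
eef_rot: [[-0.001, 1.0, -0.001], [1.0, 0.001, 0.0], [0.0, -0.001, -1.0]]
contact_force: [-0.5, -0.3, -0.2]
opening: 1.0
grip_force: 0.0
```

Emit:
{"api": "play_rows", "payload": {"steps": [{"xyz": [-10,45,0],"rot": [0,0,-1],"jaw": 1},{"xyz": [-22,95,0],"rot": [0,0,-2],"jaw": 1},{"xyz": [-34,145,0],"rot": [0,0,-3],"jaw": 1},{"xyz": [-46,195,0],"rot": [0,0,-4],"jaw": 1},{"xyz": [-55,230,0],"rot": [0,0,-5],"jaw": 1},{"xyz": [-63,252,0],"rot": [0,0,-5],"jaw": 1},{"xyz": [-63,256,0],"rot": [0,0,-5],"jaw": 1},{"xyz": [-63,256,0],"rot": [0,0,-5],"jaw": 1}]}}

```text
time: 11.72
ee_pos: [0.4412, 0.3926, 0.2386]
eef_rot: [[0.087, 0.996, -0.0], [0.996, -0.087, -0.001], [-0.001, -0.0, -1.0]]
contact_force: [-0.1, -0.9, -0.2]
opening: 0.999
grip_force: 0.0
```

Emit:
{"api": "play_rows", "payload": {"steps": [{"xyz": [0,0,-15],"rot": [0,0,0],"jaw": 1},{"xyz": [0,0,-40],"rot": [0,0,0],"jaw": 1},{"xyz": [0,0,-65],"rot": [0,0,0],"jaw": 1},{"xyz": [0,0,-90],"rot": [0,0,0],"jaw": 1},{"xyz": [0,0,-115],"rot": [0,0,0],"jaw": 1},{"xyz": [0,0,-133],"rot": [0,0,0],"jaw": 1},{"xyz": [0,0,-143],"rot": [0,0,0],"jaw": 1},{"xyz": [0,0,-143],"rot": [0,0,0],"jaw": 1}], "squeeze": 40}}

```text
time: 12.72
ee_pos: [0.4408, 0.3921, 0.095]
eef_rot: [[0.088, 0.996, -0.002], [0.996, -0.088, -0.001], [-0.001, -0.002, -1.0]]
contact_force: [0.1, 0.6, 0.4]
opening: 1.002
grip_force: 0.0
```

Emit:
{"api": "play_rows", "payload": {"steps": [{"xyz": [0,0,0],"rot": [0,0,0],"jaw": 0.3},{"xyz": [0,0,0],"rot": [0,0,0],"jaw": -1},{"xyz": [0,0,0],"rot": [0,0,0],"jaw": -1},{"xyz": [0,0,0],"rot": [0,0,0],"jaw": -1},{"xyz": [0,0,0],"rot": [0,0,0],"jaw": -1},{"xyz": [0,0,0],"rot": [0,0,0],"jaw": -1},{"xyz": [0,0,0],"rot": [0,0,0],"jaw": -1},{"xyz": [0,0,0],"rot": [0,0,0],"jaw": -1}]}}

```text
time: 13.72
ee_pos: [0.4406, 0.3931, 0.096]
eef_rot: [[0.088, 0.996, -0.001], [0.996, -0.088, -0.0], [-0.0, -0.001, -1.0]]
contact_force: [-2.7, 0.3, 4.2]
opening: 0.514
grip_force: 39.8
```

Emit:
{"api": "play_rows", "payload": {"steps": [{"xyz": [0,0,6],"rot": [0,0,0],"jaw": -1},{"xyz": [0,0,20],"rot": [0,0,0],"jaw": -1},{"xyz": [0,0,42],"rot": [0,0,0],"jaw": -1},{"xyz": [0,0,70],"rot": [0,0,0],"jaw": -1},{"xyz": [0,0,100],"rot": [0,0,0],"jaw": -1},{"xyz": [0,0,130],"rot": [0,0,0],"jaw": -1},{"xyz": [0,0,150],"rot": [0,0,0],"jaw": -1},{"xyz": [0,0,158],"rot": [0,0,0],"jaw": -1}]}}

```text
time: 14.72
ee_pos: [0.4417, 0.3932, 0.2557]
eef_rot: [[0.088, 0.996, 0.003], [0.996, -0.088, 0.001], [0.002, 0.003, -1.0]]
contact_force: [0.3, 0.2, -5.7]
opening: 0.512
grip_force: 39.8
```

Emit:
{"api": "play_rows", "payload": {"steps": [{"xyz": [5,-15,0],"rot": [0,0,1],"jaw": -1},{"xyz": [17,-40,0],"rot": [0,0,2],"jaw": -1},{"xyz": [30,-75,0],"rot": [0,0,3],"jaw": -1},{"xyz": [45,-115,0],"rot": [0,0,4],"jaw": -1},{"xyz": [60,-160,0],"rot": [0,0,5],"jaw": -1},{"xyz": [75,-205,0],"rot": [0,0,5],"jaw": -1},{"xyz": [88,-250,0],"rot": [0,0,5],"jaw": -1},{"xyz": [100,-290,0],"rot": [0,0,5],"jaw": -1}]}}

```text
time: 15.72
ee_pos: [0.5409, 0.1012, 0.2533]
eef_rot: [[0.001, 1.0, -0.001], [1.0, -0.001, -0.0], [-0.0, -0.001, -1.0]]
contact_force: [1.2, -0.2, -5.6]
opening: 0.518
grip_force: 39.8
```

Emit:
{"api": "play_rows", "payload": {"steps": [{"xyz": [10,-40,0],"rot": [0,0,0],"jaw": -1},{"xyz": [20,-80,0],"rot": [0,0,0],"jaw": -1},{"xyz": [30,-125,0],"rot": [0,0,0],"jaw": -1},{"xyz": [40,-165,0],"rot": [0,0,0],"jaw": -1},{"xyz": [50,-200,0],"rot": [0,0,0],"jaw": -1},{"xyz": [58,-228,0],"rot": [0,0,0],"jaw": -1},{"xyz": [62,-245,0],"rot": [0,0,0],"jaw": -1},{"xyz": [62,-250,0],"rot": [0,0,0],"jaw": -1}]}}

```text
time: 16.73
ee_pos: [0.6028, -0.1475, 0.2533]
eef_rot: [[0.001, 1.0, -0.001], [1.0, -0.001, 0.001], [0.001, -0.001, -1.0]]
contact_force: [0.6, -0.7, -4.5]
opening: 0.513
grip_force: 39.8
```

Emit:
{"api": "play_rows", "payload": {"steps": [{"xyz": [0,0,-10],"rot": [0,0,0],"jaw": -1},{"xyz": [0,0,-30],"rot": [0,0,0],"jaw": -1},{"xyz": [0,0,-55],"rot": [0,0,0],"jaw": -1},{"xyz": [0,0,-80],"rot": [0,0,0],"jaw": -1},{"xyz": [0,0,-100],"rot": [0,0,0],"jaw": -1},{"xyz": [0,0,-110],"rot": [0,0,0],"jaw": -1},{"xyz": [0,0,-115],"rot": [0,0,0],"jaw": -1},{"xyz": [0,0,-115],"rot": [0,0,0],"jaw": -1}]}}

```text
time: 17.73
ee_pos: [0.6033, -0.1467, 0.1391]
eef_rot: [[-0.0, 1.0, 0.0], [1.0, 0.0, -0.0], [-0.0, 0.0, -1.0]]
contact_force: [0.4, -0.3, -5.3]
opening: 0.513
grip_force: 39.8
```

Emit:
{"api": "play_rows", "payload": {"steps": [{"xyz": [0,0,-8],"rot": [0,0,0],"jaw": -1},{"xyz": [0,0,-18],"rot": [0,0,0],"jaw": -1},{"xyz": [0,0,-24],"rot": [0,0,0],"jaw": -1},{"xyz": [0,0,-27],"rot": [0,0,0],"jaw": -1},{"xyz": [0,0,-28],"rot": [0,0,0],"jaw": -1},{"xyz": [0,0,-29],"rot": [0,0,0],"jaw": -1},{"xyz": [0,0,-29],"rot": [0,0,0],"jaw": -1}]}}

```text
time: 18.6
ee_pos: [0.6032, -0.147, 0.1101]
eef_rot: [[0.0, 1.0, 0.0], [1.0, -0.0, -0.0], [-0.0, 0.0, -1.0]]
contact_force: [0.4, 0.1, -5.7]
opening: 0.517
grip_force: 39.8
```

Emit:
{"api": "play_rows", "payload": {"steps": [{"xyz": [0,0,-0.7],"rot": [0,0,0],"jaw": -1},{"xyz": [0,0,-1.2],"rot": [0,0,0],"jaw": -1},{"xyz": [0,0,-1.2],"rot": [0,0,0],"jaw": -1}]}}

```text
time: 18.98
ee_pos: [0.6032, -0.147, 0.1092]
eef_rot: [[0.0, 1.0, 0.0], [1.0, -0.0, -0.0], [-0.0, 0.0, -1.0]]
contact_force: [-1.6, -1.0, -1.5]
opening: 0.511
grip_force: 39.8
```

Contact. Releasing the tin, rising, and heading for the spray bottle.

Emit:
{"api": "play_rows", "payload": {"steps": [{"xyz": [0,0,-0.5],"rot": [0,0,0],"jaw": 0.3},{"xyz": [0,0,-0.5],"rot": [0,0,0],"jaw": 1},{"xyz": [0,0,-0.5],"rot": [0,0,0],"jaw": 1},{"xyz": [0,0,-0.5],"rot": [0,0,0],"jaw": 1},{"xyz": [0,0,10],"rot": [0,0,0],"jaw": 1},{"xyz": [0,0,45],"rot": [0,0,0],"jaw": 1},{"xyz": [0,0,85],"rot": [0,0,0],"jaw": 1},{"xyz": [0,0,125],"rot": [0,0,0],"jaw": 1}]}}

```text
time: 19.98
ee_pos: [0.6031, -0.1469, 0.2357]
eef_rot: [[0.0, 1.0, 0.001], [1.0, -0.0, -0.0], [-0.0, 0.001, -1.0]]
contact_force: [1.0, -0.1, 0.2]
opening: 1.001
grip_force: 0.0
```

Emit:
{"api": "play_rows", "payload": {"steps": [{"xyz": [-10,20,0],"rot": [0,0,0],"jaw": 0.6},{"xyz": [-30,65,0],"rot": [0,0,0],"jaw": 0.6},{"xyz": [-53,120,0],"rot": [0,0,0],"jaw": 0.6},{"xyz": [-78,175,0],"rot": [0,0,0],"jaw": 0.6},{"xyz": [-100,230,0],"rot": [0,0,0],"jaw": 0.6},{"xyz": [-122,280,0],"rot": [0,0,0],"jaw": 0.6},{"xyz": [-140,325,0],"rot": [0,0,0],"jaw": 0.6},{"xyz": [-145,340,0],"rot": [0,0,0],"jaw": 0.6}]}}

```text
time: 20.98
ee_pos: [0.4551, 0.1952, 0.2332]
eef_rot: [[-0.003, 1.0, -0.003], [1.0, 0.003, -0.0], [-0.0, -0.003, -1.0]]
contact_force: [0.5, 0.3, -0.1]
opening: 0.798
grip_force: 0.0
```

Run:
```python
from h import *
o=bot.get_obs();print(o["ee_pos"],o["opening"])
w=cam("wrist","w4");t=cam("top","t4")
cv2.imwrite("pics/j4.png",np.hstack([cv2.resize(w["im"],(400,300)),cv2.resize(t["im"][150:320,230:480],(400,300))])[:,:,::-1])
print(proj(w,(.435,.240,.129)))
```

```text
[0.45514062 0.19522866 0.23322569] 0.7982982469613951
[[291.51129657 181.19972034]]
```

View pics/j4.png

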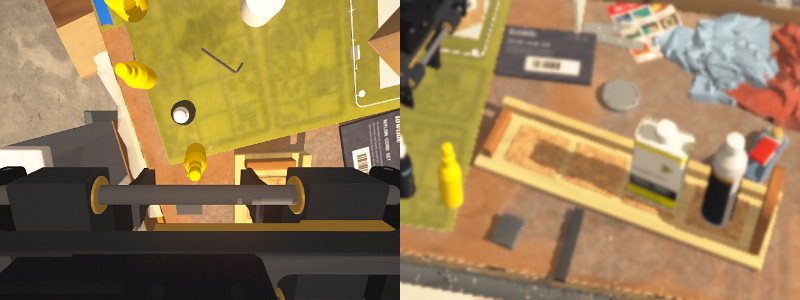

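The spray head is at (288,182) in the wrist view, within 3 px of the prediction, and the tin stands well on mat 2.

Emit:
{"api": "play_rows", "payload": {"steps": [{"xyz": [-11,22,0],"rot": [0,0,0],"jaw": 0.6},{"xyz": [-21,45,-5],"rot": [0,0,0],"jaw": 0.6},{"xyz": [-21,45,-25],"rot": [0,0,0],"jaw": 0.6},{"xyz": [-21,45,-55],"rot": [0,0,0],"jaw": 0.6},{"xyz": [-21,45,-90],"rot": [0,0,0],"jaw": 0.6},{"xyz": [-21,45,-120],"rot": [0,0,0],"jaw": 0.6},{"xyz": [-21,45,-137],"rot": [0,0,0],"jaw": 0.6},{"xyz": [-21,45,-137],"rot": [0,0,0],"jaw": 0.6}], "squeeze": 20}}

```text
time: 22.08
ee_pos: [0.437, 0.2364, 0.0954]
eef_rot: [[0.002, 1.0, -0.003], [1.0, -0.002, -0.001], [-0.001, -0.003, -1.0]]
contact_force: [0.1, -0.5, 0.6]
opening: 0.8
grip_force: 0.0
```

Emit:
{"api": "play_rows", "payload": {"steps": [{"xyz": [0,0,0],"rot": [0,0,0],"jaw": 0},{"xyz": [0,0,0],"rot": [0,0,0],"jaw": -0.4},{"xyz": [0,0,0],"rot": [0,0,0],"jaw": -1},{"xyz": [0,0,0],"rot": [0,0,0],"jaw": -1},{"xyz": [0,0,0],"rot": [0,0,0],"jaw": -1},{"xyz": [0,0,0],"rot": [0,0,0],"jaw": -1},{"xyz": [0,0,0],"rot": [0,0,0],"jaw": -1},{"xyz": [0,0,0],"rot": [0,0,0],"jaw": -1}]}}

```text
time: 23.08
ee_pos: [0.437, 0.2381, 0.0967]
eef_rot: [[0.0, 1.0, -0.0], [1.0, -0.0, -0.0], [-0.0, -0.0, -1.0]]
contact_force: [0.4, -0.3, -0.0]
opening: 0.238
grip_force: 19.9
```

Emit:
{"api": "play_rows", "payload": {"steps": [{"xyz": [0,0,6],"rot": [0,0,0],"jaw": -1},{"xyz": [0,0,20],"rot": [0,0,0],"jaw": -1},{"xyz": [0,0,42],"rot": [0,0,0],"jaw": -1},{"xyz": [0,0,70],"rot": [0,0,0],"jaw": -1},{"xyz": [0,0,100],"rot": [0,0,0],"jaw": -1},{"xyz": [0,0,130],"rot": [0,0,0],"jaw": -1},{"xyz": [0,0,145],"rot": [0,0,0],"jaw": -1},{"xyz": [0,0,150],"rot": [0,0,0],"jaw": -1}]}}

```text
time: 24.08
ee_pos: [0.4376, 0.2382, 0.2486]
eef_rot: [[0.0, 1.0, 0.003], [1.0, -0.0, 0.001], [0.001, 0.003, -1.0]]
contact_force: [0.2, 0.1, -1.1]
opening: 0.243
grip_force: 19.9
```

Emit:
{"api": "play_rows", "payload": {"steps": [{"xyz": [15,-25,0],"rot": [0,0,0],"jaw": -1},{"xyz": [38,-65,0],"rot": [0,0,0],"jaw": -1},{"xyz": [65,-110,0],"rot": [0,0,0],"jaw": -1},{"xyz": [93,-160,0],"rot": [0,0,0],"jaw": -1},{"xyz": [120,-205,0],"rot": [0,0,0],"jaw": -1},{"xyz": [143,-245,0],"rot": [0,0,0],"jaw": -1},{"xyz": [160,-270,0],"rot": [0,0,0],"jaw": -1},{"xyz": [164,-280,0],"rot": [0,0,0],"jaw": -1}]}}

```text
time: 25.08
ee_pos: [0.6015, -0.0435, 0.246]
eef_rot: [[0.002, 1.0, -0.001], [1.0, -0.002, 0.0], [0.0, -0.001, -1.0]]
contact_force: [-1.0, 1.0, -1.0]
opening: 0.237
grip_force: 19.9
```

Emit:
{"api": "play_rows", "payload": {"steps": [{"xyz": [0,0,-10],"rot": [0,0,0],"jaw": -1},{"xyz": [0,0,-30],"rot": [0,0,0],"jaw": -1},{"xyz": [0,0,-55],"rot": [0,0,0],"jaw": -1},{"xyz": [0,0,-80],"rot": [0,0,0],"jaw": -1},{"xyz": [0,0,-100],"rot": [0,0,0],"jaw": -1},{"xyz": [0,0,-115],"rot": [0,0,0],"jaw": -1},{"xyz": [0,0,-124],"rot": [0,0,0],"jaw": -1},{"xyz": [0,0,-127],"rot": [0,0,0],"jaw": -1}]}}

```text
time: 26.08
ee_pos: [0.6008, -0.0415, 0.1194]
eef_rot: [[-0.0, 1.0, -0.001], [1.0, 0.0, 0.0], [0.0, -0.001, -1.0]]
contact_force: [0.1, 0.6, -0.7]
opening: 0.236
grip_force: 19.9
```

Emit:
{"api": "play_rows", "payload": {"steps": [{"xyz": [0,0,-4],"rot": [0,0,0],"jaw": -1},{"xyz": [0,0,-7],"rot": [0,0,0],"jaw": -1},{"xyz": [0,0,-8.5],"rot": [0,0,0],"jaw": -1},{"xyz": [0,0,-9.5],"rot": [0,0,0],"jaw": -1},{"xyz": [0,0,-9.5],"rot": [0,0,0],"jaw": -1}]}}

```text
time: 26.7
ee_pos: [0.6011, -0.042, 0.1103]
eef_rot: [[0.0, 1.0, 0.0], [1.0, -0.0, -0.0], [-0.0, 0.0, -1.0]]
contact_force: [0.1, 0.5, -1.8]
opening: 0.24
grip_force: 19.9
```

Emit:
{"api": "play_rows", "payload": {"steps": [{"xyz": [0,0,-0.5],"rot": [0,0,0],"jaw": -1},{"xyz": [0,0,-0.5],"rot": [0,0,0],"jaw": -1}]}}

```text
time: 26.95
ee_pos: [0.6013, -0.042, 0.11]
eef_rot: [[0.0, 1.0, 0.0], [1.0, -0.0, -0.0], [-0.0, 0.0, -1.0]]
contact_force: [-0.7, 0.3, -0.2]
opening: 0.24
grip_force: 19.9
```

Emit:
{"api": "play_rows", "payload": {"steps": [{"xyz": [0,0,-0.6],"rot": [0,0,0],"jaw": -1},{"xyz": [0,0,-0.6],"rot": [0,0,0],"jaw": -1}]}}

```text
time: 27.2
ee_pos: [0.6014, -0.0421, 0.11]
eef_rot: [[0.0, 1.0, 0.001], [1.0, -0.0, -0.0], [-0.0, 0.001, -1.0]]
contact_force: [-1.6, -0.4, 5.9]
opening: 0.241
grip_force: 20.0
```

Contact. Releasing, then on to the jar.

Emit:
{"api": "play_rows", "payload": {"steps": [{"xyz": [0,0,0.3],"rot": [0,0,0],"jaw": -0.3},{"xyz": [0,0,0.3],"rot": [0,0,0],"jaw": 0.2},{"xyz": [0,0,0.3],"rot": [0,0,0],"jaw": 0.6},{"xyz": [0,0,5],"rot": [0,0,0],"jaw": 0.6},{"xyz": [0,0,30],"rot": [0,0,0],"jaw": 0.6},{"xyz": [0,0,60],"rot": [0,0,0],"jaw": 0.6},{"xyz": [0,0,90],"rot": [0,0,0],"jaw": 0.6},{"xyz": [0,0,110],"rot": [0,0,0],"jaw": 0.6}]}}

```text
time: 28.2
ee_pos: [0.6017, -0.042, 0.221]
eef_rot: [[0.0, 1.0, 0.002], [1.0, -0.0, -0.001], [-0.001, 0.002, -1.0]]
contact_force: [0.2, -0.8, -0.7]
opening: 0.8
grip_force: 0.0
```

Emit:
{"api": "play_rows", "payload": {"steps": [{"xyz": [-4,30,0],"rot": [0,0,0],"jaw": 1},{"xyz": [-10,80,0],"rot": [0,0,0],"jaw": 1},{"xyz": [-16,135,0],"rot": [0,0,0],"jaw": 1},{"xyz": [-22,190,0],"rot": [0,0,0],"jaw": 1},{"xyz": [-30,245,0],"rot": [0,0,0],"jaw": 1},{"xyz": [-38,300,0],"rot": [0,0,0],"jaw": 1},{"xyz": [-44,340,0],"rot": [0,0,0],"jaw": 1},{"xyz": [-50,370,0],"rot": [0,0,0],"jaw": 1}]}}

```text
time: 29.2
ee_pos: [0.5505, 0.3302, 0.2193]
eef_rot: [[-0.001, 1.0, 0.0], [1.0, 0.001, 0.0], [0.0, 0.0, -1.0]]
contact_force: [1.3, -0.6, -0.2]
opening: 0.998
grip_force: 0.0
```

Run:
```python
from h import *
o=bot.get_obs();print(o["ee_pos"],o["opening"])
w=cam("wrist","w5");t=cam("top","t5")
cv2.imwrite("pics/j5.png",np.hstack([cv2.resize(w["im"],(400,300)),cv2.resize(t["im"][150:320,230:480],(400,300))])[:,:,::-1])
print(proj(w,(.550,.399,.054)))
```

```text
[0.55046028 0.33015889 0.21931593] 0.9981214391274492
[[316.38129757 149.64635872]]
```

View pics/j5.png

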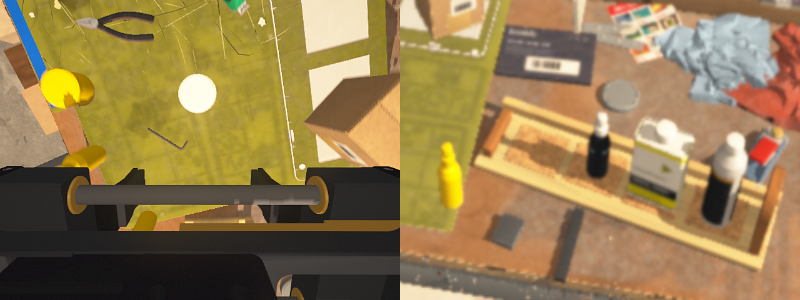

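The jar is at (315,150), matching the prediction, and the spray stands on mat 3. Descending on the jar.

Emit:
{"api": "play_rows", "payload": {"steps": [{"xyz": [0,30,0],"rot": [0,0,0],"jaw": 1},{"xyz": [0,60,-10],"rot": [0,0,0],"jaw": 1},{"xyz": [0,69,-40],"rot": [0,0,0],"jaw": 1},{"xyz": [0,69,-75],"rot": [0,0,0],"jaw": 1},{"xyz": [0,69,-115],"rot": [0,0,0],"jaw": 1},{"xyz": [0,69,-140],"rot": [0,0,0],"jaw": 1},{"xyz": [0,69,-150],"rot": [0,0,0],"jaw": 1},{"xyz": [0,69,-150],"rot": [0,0,0],"jaw": 1}]}}

```text
time: 30.3
ee_pos: [0.5513, 0.3964, 0.069]
eef_rot: [[0.001, 1.0, -0.001], [1.0, -0.001, -0.001], [-0.001, -0.001, -1.0]]
contact_force: [0.8, -0.4, 0.2]
opening: 1.001
grip_force: 0.0
```

Emit:
{"api": "play_rows", "payload": {"steps": [{"xyz": [0,0,-12],"rot": [0,0,0],"jaw": 1},{"xyz": [0,0,-27],"rot": [0,0,0],"jaw": 1},{"xyz": [0,0,-39],"rot": [0,0,0],"jaw": 1},{"xyz": [0,0,-45],"rot": [0,0,0],"jaw": 1},{"xyz": [0,0,-45],"rot": [0,0,0],"jaw": 0.6},{"xyz": [0,0,-45],"rot": [0,0,0],"jaw": -1},{"xyz": [0,0,-45],"rot": [0,0,0],"jaw": -1},{"xyz": [0,0,-45],"rot": [0,0,0],"jaw": -1}], "squeeze": 20}}

```text
time: 31.3
ee_pos: [0.5512, 0.3972, 0.0246]
eef_rot: [[0.0, 1.0, 0.0], [1.0, -0.0, 0.0], [0.0, 0.0, -1.0]]
contact_force: [-0.7, -0.5, 0.6]
opening: 0.642
grip_force: 20.7
```

Emit:
{"api": "play_rows", "payload": {"steps": [{"xyz": [0,0,0],"rot": [0,0,0],"jaw": -1},{"xyz": [0,0,0],"rot": [0,0,0],"jaw": -1}]}}

```text
time: 31.55
ee_pos: [0.5513, 0.3972, 0.0246]
eef_rot: [[0.0, 1.0, 0.001], [1.0, -0.0, 0.0], [0.0, 0.001, -1.0]]
contact_force: [-0.9, 0.2, 3.0]
opening: 0.64
grip_force: 21.3
```

Emit:
{"api": "play_rows", "payload": {"steps": [{"xyz": [0,0,5],"rot": [0,0,0],"jaw": -1},{"xyz": [0,0,18],"rot": [0,0,0],"jaw": -1},{"xyz": [0,0,40],"rot": [0,0,0],"jaw": -1},{"xyz": [0,0,65],"rot": [0,0,0],"jaw": -1},{"xyz": [0,0,85],"rot": [0,0,0],"jaw": -1},{"xyz": [2,-15,100],"rot": [0,0,0],"jaw": -1},{"xyz": [5,-40,100],"rot": [0,0,0],"jaw": -1},{"xyz": [10,-70,100],"rot": [0,0,0],"jaw": -1}]}}

```text
time: 32.55
ee_pos: [0.5604, 0.3247, 0.1235]
eef_rot: [[0.0, 1.0, -0.002], [1.0, -0.0, -0.001], [-0.001, -0.002, -1.0]]
contact_force: [0.6, 0.2, -1.1]
opening: 0.641
grip_force: 21.4
```

Emit:
{"api": "play_rows", "payload": {"steps": [{"xyz": [5,-35,0],"rot": [0,0,0],"jaw": -1},{"xyz": [10,-75,0],"rot": [0,0,0],"jaw": -1},{"xyz": [15,-120,0],"rot": [0,0,0],"jaw": -1},{"xyz": [21,-165,0],"rot": [0,0,0],"jaw": -1},{"xyz": [27,-205,0],"rot": [0,0,0],"jaw": -1},{"xyz": [32,-235,0],"rot": [0,0,0],"jaw": -1},{"xyz": [35,-255,0],"rot": [0,0,0],"jaw": -1},{"xyz": [36,-264,0],"rot": [0,0,0],"jaw": -1}]}}

```text
time: 33.55
ee_pos: [0.5966, 0.0613, 0.1236]
eef_rot: [[0.002, 1.0, -0.001], [1.0, -0.002, 0.0], [0.0, -0.001, -1.0]]
contact_force: [1.1, 0.8, -1.4]
opening: 0.64
grip_force: 21.4
```

Emit:
{"api": "play_rows", "payload": {"steps": [{"xyz": [0,0,-10],"rot": [0,0,0],"jaw": -1},{"xyz": [0,0,-25],"rot": [0,0,0],"jaw": -1},{"xyz": [0,0,-42],"rot": [0,0,0],"jaw": -1},{"xyz": [0,0,-57],"rot": [0,0,0],"jaw": -1},{"xyz": [0,0,-68],"rot": [0,0,0],"jaw": -1},{"xyz": [0,0,-74],"rot": [0,0,0],"jaw": -1},{"xyz": [0,0,-76],"rot": [0,0,0],"jaw": -1},{"xyz": [0,0,-76],"rot": [0,0,0],"jaw": -1}]}}

```text
time: 34.55
ee_pos: [0.5974, 0.063, 0.0484]
eef_rot: [[0.0, 1.0, 0.001], [1.0, -0.0, -0.0], [-0.0, 0.001, -1.0]]
contact_force: [0.0, 0.3, -1.3]
opening: 0.633
grip_force: 21.4
```

Contact is expected near z = 0.038.

Emit:
{"api": "play_rows", "payload": {"steps": [{"xyz": [0,0,-4],"rot": [0,0,0],"jaw": -1},{"xyz": [0,0,-7.5],"rot": [0,0,0],"jaw": -1},{"xyz": [0,0,-9],"rot": [0,0,0],"jaw": -1},{"xyz": [0,0,-9.8],"rot": [0,0,0],"jaw": -1},{"xyz": [0,0,-9.8],"rot": [0,0,0],"jaw": -1}]}}

```text
time: 35.17
ee_pos: [0.5971, 0.063, 0.0383]
eef_rot: [[0.0, 1.0, -0.0], [1.0, -0.0, -0.0], [-0.0, -0.0, -1.0]]
contact_force: [-0.3, -0.5, -1.4]
opening: 0.641
grip_force: 21.4
```

Emit:
{"api": "play_rows", "payload": {"steps": [{"xyz": [0,0,-0.6],"rot": [0,0,0],"jaw": -1},{"xyz": [0,0,-0.6],"rot": [0,0,0],"jaw": -1}]}}

```text
time: 35.42
ee_pos: [0.5972, 0.0631, 0.0378]
eef_rot: [[0.0, 1.0, 0.0], [1.0, -0.0, -0.0], [-0.0, 0.0, -1.0]]
contact_force: [0.1, 0.5, -1.8]
opening: 0.635
grip_force: 21.4
```

Emit:
{"api": "play_rows", "payload": {"steps": [{"xyz": [0,0,-0.6],"rot": [0,0,0],"jaw": -1},{"xyz": [0,0,-0.6],"rot": [0,0,0],"jaw": -1}]}}

```text
time: 35.67
ee_pos: [0.5972, 0.063, 0.0377]
eef_rot: [[0.0, 1.0, 0.0], [1.0, -0.0, -0.0], [-0.0, 0.0, -1.0]]
contact_force: [-1.5, -1.0, 4.7]
opening: 0.637
grip_force: 21.3
```

Emit:
{"api": "play_rows", "payload": {"steps": [{"xyz": [0,0,-0.6],"rot": [0,0,0],"jaw": -1},{"xyz": [0,0,-0.6],"rot": [0,0,0],"jaw": -1}]}}

```text
time: 35.92
ee_pos: [0.5972, 0.063, 0.0377]
eef_rot: [[0.0, 1.0, 0.0], [1.0, -0.0, -0.0], [-0.0, 0.0, -1.0]]
contact_force: [-2.8, -0.9, 7.4]
opening: 0.639
grip_force: 21.2
```

Contact. Releasing with the jaw partly open, then rising clear and looking.

Emit:
{"api": "play_rows", "payload": {"steps": [{"xyz": [0,0,0.8],"rot": [0,0,0],"jaw": 0.5},{"xyz": [0,0,0.8],"rot": [0,0,0],"jaw": 0.75},{"xyz": [0,0,0.8],"rot": [0,0,0],"jaw": 0.75},{"xyz": [0,0,6],"rot": [0,0,0],"jaw": 0.75},{"xyz": [0,0,30],"rot": [0,0,0],"jaw": 0.75},{"xyz": [0,0,75],"rot": [0,0,0],"jaw": 0.75},{"xyz": [0,0,130],"rot": [0,0,0],"jaw": 0.75},{"xyz": [0,0,185],"rot": [0,0,0],"jaw": 0.75}]}}

```text
time: 36.92
ee_pos: [0.5968, 0.0631, 0.2233]
eef_rot: [[0.0, 1.0, -0.0], [1.0, -0.0, 0.0], [0.0, -0.0, -1.0]]
contact_force: [0.2, -0.0, 0.0]
opening: 0.876
grip_force: 0.0
```

Emit:
{"api": "play_rows", "payload": {"steps": [{"xyz": [0,40,0],"rot": [0,0,0],"jaw": 0.75},{"xyz": [-10,90,10],"rot": [0,0,0],"jaw": 0.75},{"xyz": [-20,140,20],"rot": [0,0,0],"jaw": 0.75},{"xyz": [-30,190,20],"rot": [0,0,0],"jaw": 0.75},{"xyz": [-40,240,20],"rot": [0,0,0],"jaw": 0.75},{"xyz": [-40,250,20],"rot": [0,0,0],"jaw": 0.75},{"xyz": [-40,250,20],"rot": [0,0,0],"jaw": 0.75},{"xyz": [-40,250,20],"rot": [0,0,0],"jaw": 0.75}]}}

```text
time: 37.92
ee_pos: [0.5574, 0.3117, 0.2415]
eef_rot: [[0.002, 1.0, -0.0], [1.0, -0.002, -0.001], [-0.001, -0.0, -1.0]]
contact_force: [-0.3, 0.0, 0.3]
opening: 0.873
grip_force: 0.0
```

Run:
```python
from h import *
o=bot.get_obs();print(o["time"],o["ee_pos"],o["contact_force"])
t=cam("top","t6")
cv2.imwrite("pics/t6c.png",cv2.resize(t["im"][180:320,260:480,::-1],(792,504),interpolation=cv2.INTER_CUBIC))
for P in [(.604,-.253,.19),(.602,-.147,.164),(.6,-.042,.144),(.597,.064,.069)]:
    print(((proj(t,P)[0]-[260,180])*3.6).round(),((proj(t,(P[0],P[1],.015))[0]-[260,180])*3.6).round())
```

```text
37.925 [0.55743373 0.31167755 0.24146793] [-0.2941157   0.04396007  0.27579786]
[648. 177.] [603. 332.]
[491. 153.] [465. 284.]
[345. 125.] [333. 238.]
[205. 148.] [204. 195.]
```

View pics/t6c.png

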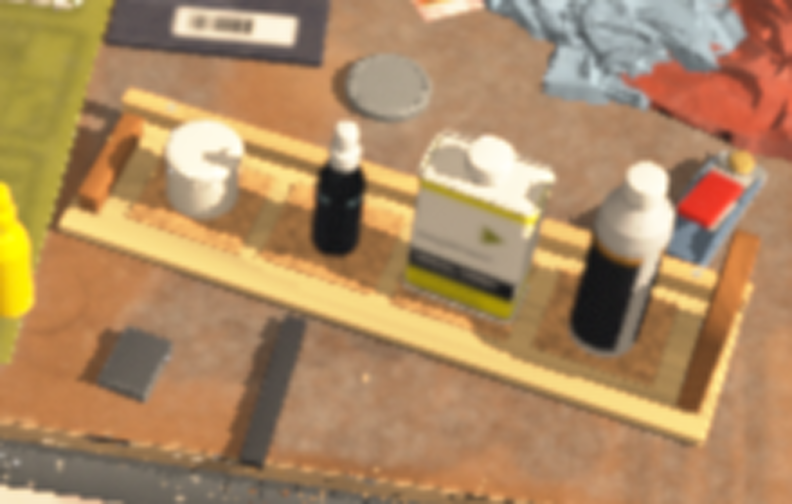

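The picture shows all four upright and centred. Their tops are at (205,148), (346,128), (491,152) and (647,176), as predicted. Handing in.

```bash
python3 -c "
from rig import bot
print(bot.job_done())"
```

```text
the job is handed in; nothing more can be done
None
```

The job is handed in at about 38 s: metal bottle, solvent tin, spray bottle and white jar stand upright and released on mats 1 to 4, tall end to low end, and the last picture shows each close to its mat's centre; no verdict was returned.

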